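# Pin back the sprung belt tensioner of a lapping machine

## Robot

A 7-joint arm with a two-finger parallel gripper is mounted at the origin on the work surface. World frame = base frame: x ahead of the robot, y to its left, z up, the work surface at z = 0. Lengths are in m, angles in rad, forces in N, time in s.
With the tool pointing down it reaches from about 0.425 to 0.875 m from the base axis. Payload 8.4 kg.
Tool frame: the origin (TCP) lies at the very end of the fingers, on their centre line; the grasp point (between the pads) lies 19 mm behind it; z points along the fingers, y is the line along which they close (so a half turn about z gives the same grasp; the last joint's range is limited). The gripper opens to 85 mm and grips with 20 to 120 N. Pads are 22 mm wide; open, the fingers measure 114 mm over their backs; the gripper's body (76 mm by 85 mm) begins 54 mm behind the grasp point. The pads swing forward as they close: fully open they stand 13 mm farther back than shut.
Start: joints at [1.196, 0.333, 0.04, 1.465, -0.013, 1.343, -0.059], TCP at [0.177, -0.625, 0.231] pointing down, gripper open.
Joint ranges: [-2.58, 2.58], [-0.38, 2.09], [-1.3, 1.39], [0.25, 2.4], [-1.5, 4.64], [0.08, 2.09], [-2.65, 2.65]. Speed limits (rad/s): [2.22, 2.22, 2.79, 2.79, 3.14, 3.14, 3.14].

## Interface

Orientations are given as a unit quaternion [w, x, y, z].
In Python, from station import r gives the robot as it stands.
- The arm moves only by the shell command python3 -m pendant 'ROWS' [FORCE]. ROWS is JSON, a list that holds one entry, the list of rows, each a list of 7 numbers: the turn, a rotation vector about the tool's x, y, z in degrees, then the shift along the tool's x, y, z in mm, then the closure in counts, from 0 (fully open) to 255 (shut). In form: [[[wx, wy, wz, dx, dy, dz, hand], ...]]. A call has 1 to 12 rows; each row shifts and turns the commanded pose from where the row before left it, along the tool's axes as they then stand; what a row does not reach is not made up. A row lasts 1/10 s, in which the tool goes at most 50 mm and 8.59 degrees, less where a joint would pass 70% of its speed; a pose out of reach is approached as far as the arm can. A call with a gripper value outside its range is refused whole. The fingers move at their own pace and stop on an object; FORCE is the grip in N (left out, the last holds). Time passes only in rows, so rows that do not move let the fingers close. It gives the time, the measured TCP pose, the force, the opening and the grip force at its end, in the units of the state.
- r.get_obs(): the state, without advancing time (a new reading comes with each control period).
- r.grab_frame(name): name is "side" or "top" or "wrist"; returns a dict with "color" (400x640x3 uint8, red, green, blue), "fx", "fy", "cx", "cy" (pixels), "k1" (the pictures are not rectified: a ray, as slopes to the right and down, at radius r is drawn at 1 + k1 r^2 times it, then the intrinsics apply), "R" (3x3) and "t" (3): a world point X has camera coordinates R X + t; the wrist camera has in their place "hand_eye" (4x4, takes a point from camera to tool coordinates, whose origin is the TCP and whose axes are the flange's). Camera axes: x right, y down, z forward; pixel columns grow to the right and rows downward; lengths in m; the calibration is good to about 2 mm. A picture is of the moment at which its call begins: read the wrist's pose just before it. There is no depth.
- r.close_job(): hands the job in; it is judged then, once.
The state is a dict: "time_s": time; "joint_pos": joint angles; "dq": joint speeds; "joint_efforts": joint torques, N m; "ee_pos": TCP position; "tcp_rot": TCP orientation; "contact_force": force on the tool from outside, world axes, zero at the start; "wrist_torque": the same for the moment, N m; "finger_gap": finger opening in m; "grip_force": force on a finger pad.
Only numpy, scipy, OpenCV 4.12 (cv2) and the standard library are available. Lean on these libraries where they do the work, as an engineer would, in place of code of your own. Each camera call takes 0.05 s, during which the arm holds its last target. There are 200 camera calls.

## Task

Lock the belt tensioner of the opened lapping machine back, ready for a new belt: take the red-headed locking pin from its wooden block, put it through the eye of the blue sprung lever, and with the pin swing the lever back against its spring, pressing lightly, until the pin drops into the hole of the steel quadrant beneath. Push it fully home, collar flush on the lever, and let go so that the pin alone holds the lever. Use no great force on the pin, never let the lever fly back, and leave the other things on the bench where they are.

Things in the scene. Friction and masses are not known exactly. Their poses are not given: they have to be found in the camera images.
- machine: Lapping machine, belt deck open, fixed: light grey housing 280 (x) x 380 (y) x 90 mm high; origin under its centre, front (red stop button) to its -x, z up. On the deck: large pulley (radius 52 mm, hub top 147 mm above the bench) at x +60, y +105; small motor pulley (top 140 mm) at x +75, y -125; nearer the front the blue tension lever above a steel quadrant.
- lever_pivot (a point): Point on the lever's vertical pivot axis, 116 mm above the bench. Round this axis, 4 mm under the lever's tail, lies the steel quadrant: a curved bar 30 mm wide, its upper face 102 mm above the bench, with one vertical hole, 12 mm wide and 12 mm deep, at the eye's radius of 90 mm. A pin in the eye but not in that hole stands on the bar, its collar 10 mm above the lever.
- lever_eye (a point): Centre of the mouth of the eye in the lever's tail, on its upper face (116 mm above the bench), 90 mm from the pivot axis. The eye is a vertical round through hole, 12.5 mm wide, in a tail end 32 mm square and 10 mm thick; the tail is 20 mm wide. The lever's other arm carries the jockey wheel (radius 22 mm, top 140 mm above the bench).
- lever (a joint): Swing of the tension lever, rad: 0 at its rest stop, growing CLOCKWISE seen from above, far stop at 1.15. A spring drives it back to 0: about 4 N at the eye at rest, 8 N at 0.8 rad. The eye comes over the quadrant's hole somewhere between 0.5 and 0.9 rad: the quadrant is clamped differently on each machine and its place is not measured, so feel (or look) for the hole.
- pin: Loose locking pin, upright in the wooden block; 68 mm long, about 90 g. Origin at the centre of its lower tip, z along the pin to the head. From the tip: steel shank 10 mm in diameter, tapered over the last 3 mm to 5 mm; collar 22 mm in diameter from 24 to 28 mm; neck; red square grip 18 x 18 mm, sides along the pin's x and y, from 38 to 68 mm.
- pin_tip (a point): Lower tip of the pin (its origin). In the block 6 mm above the bench; locked home 92 mm above it, 24 mm below the lever's upper face. Under the spring's side load, friction in the eye can carry some 5 N, so a pin merely resting in it does not sink into the hole: it takes 6 to 8 N downwards, worked on to the hole's middle.
- block: Wooden block 70 x 70 x 30 mm, fixed, origin at the centre of its underside; the pin stands in its central vertical hole of 12 mm, collar on the block.
- dust_cover: Loose dust cover, turquoise foot and clear bell, 100 mm diameter, 79 mm high, origin under its centre. Leave alone.
- dust_cover_b: A second such dust cover. Leave alone.
- parts_tray: Loose round turquoise parts tray, 96 mm diameter, 14 mm high, origin under its centre. Leave alone.
- tweezers: Loose steel tweezers, 135 mm long along x, 6 mm high. Leave alone.
- blower: Loose black rubber blower, 62 mm diameter, 95 mm high, origin under its centre. Leave alone.
- belt_carton: Loose carton with the new belt, 80 x 110 x 30 mm, origin under its centre. Leave alone.
- lap_disc: Copper-coloured lap taken off the machine, disc of 150 mm diameter, 12 mm thick, origin under its centre. Leave alone.
- nut_dish: Small steel dish, 48 mm diameter, 18 mm high, loose on the machine's deck near its right front corner. Leave alone.
Things that resemble listed ones, but are neither listed nor needed, are in the scene too. What is shaped like the pin but orange or yellow is not meant.

How it is judged:
On the way, in this order (a step that is already met when the one before it is completed fails the run):
1. the pin's tip has entered the eye of the lever while the lever is still at rest (tip within 4 mm of the eye's axis and at least 5 mm below its mouth, swing under 0.2 rad) (horizontal distance between pin_tip and lever_eye below 0.004 m and z of pin_tip in the frame of lever_eye below -0.005 m and value of joint lever below 0.2 rad), for 0.1 s.
2. the lever has been swung back by 0.4 rad with the pin still in its eye (value of joint lever above 0.4 rad and z of pin_tip in the frame of lever_eye below -0.005 m and horizontal distance between pin_tip and lever_eye below 0.006 m), for 0.1 s.
At the end, for the whole second after the job is handed in: The pin alone holds the lever swung back (0.45 to 0.97 rad): it stands through the eye and in the quadrant's hole, tip at least 21.5 mm below the lever's upper face (collar within 2.5 mm of flush) and within 6 mm of the eye's axis, upright within 0.2 rad, at rest, let go (value of joint lever between 0.45 and 0.97 rad and z of pin_tip in the frame of lever_eye below -0.0215 m and horizontal distance between pin_tip and lever_eye below 0.006 m and angle between pin's own z axis and vertical below 0.2 rad and linear speed of pin below 0.02 m/s); the robot touches nothing.
It fails at once if the pin is forced: more than 55 N between the pin and the machine (its lever and quadrant included) (contact force between pin and machine above 55 N).
It fails at once if the lever flies back (faster than 4 rad/s towards rest) (velocity of joint lever below -4 rad/s).
It fails at once if one of the other things on the bench or deck is moved by more than 30 mm (distance of any of dust_cover, dust_cover_b, parts_tray, tweezers, blower, belt_carton, lap_disc, nut_dish from where it was at the start of the episode above 0.03 m).
It also fails if it takes over 72 s, if anything falls off the work surface, if the arm or the gripper's body presses on something with over 40 N, if the wrist force passes 120 N, or if a joint passes its speed limit or range.

## Working session

There is one attempt and no reset: what is moved stays moved. The work goes in short steps, Python scripts to look and compute and a shell command to move; the robot and the scene stay as the last step left them, time stands still between calls to the robot, and variables do not carry over. Pictures are saved under pics/ and viewed, at most 10 in all, crops included, and the job is handed in when it is done.

```bash
mkdir -p pics
cat > h.py <<'E'
import numpy as np, cv2
from station import r
def R_(q):
    from scipy.spatial.transform import Rotation as Q
    return Q.from_quat([q[1],q[2],q[3],q[0]]).as_matrix()
def cam(name):
    o=r.get_obs(); f=r.grab_frame(name)
    if name=="wrist":
        H=np.array(f["hand_eye"]); Rt=R_(o["tcp_rot"])
        Rw=Rt@H[:3,:3]; c=Rt@H[:3,3]+np.array(o["ee_pos"])
    else:
        Rw=np.array(f["R"]).T; c=-Rw@np.array(f["t"])
    return dict(img=f["color"],K=np.array([[f["fx"],0,f["cx"]],[0,f["fy"],f["cy"]],[0,0,1.]]),k1=f["k1"],Rw=Rw,c=c)
def save(c,p): 
    cv2.imwrite(p,cv2.cvtColor(c["img"],cv2.COLOR_RGB2BGR)); np.save(p[:-4]+".npy",dict(c),allow_pickle=True)
def load(p): return np.load(p[:-4]+".npy",allow_pickle=True).item()
def ray(c,u,v):
    x=cv2.undistortPoints(np.array([[[u,v]]],float),c["K"],np.array([c["k1"],0,0,0.]))[0,0]
    return c["Rw"]@np.array([x[0],x[1],1.])
def onz(c,u,v,z):
    d=ray(c,u,v); return c["c"]+d*(z-c["c"][2])/d[2]
def proj(c,X):
    p=c["Rw"].T@(np.array(X)-c["c"]); x=p[:2]/p[2]; return (x*(1+c["k1"]*(x@x)))*[c["K"][0,0],c["K"][1,1]]+c["K"][:2,2]
E
python3 - <<'E'
from h import *
print(r.get_obs())
for n in("top","side","wrist"):
    c=cam(n); save(c,f"pics/{n}0.png"); print(n,c["c"],c["k1"],c["K"][0,0])
E
```

```text
{'time_s': 0.0, 'joint_pos': array([ 1.19576129,  0.33391131,  0.0398847 ,  1.4662973 , -0.01338878,
        1.34329145, -0.05851093]), 'dq': array([-0.00164696, -0.00071759, -0.00099285, -0.0006408 , -0.00175892,
        0.00083615,  0.00205533]), 'joint_efforts': array([ 1.52431021e-04, -6.58545685e+01,  1.36585236e+00, -4.05580044e+01,
        1.68458914e-02,  1.23105667e-02, -9.71997416e-07]), 'ee_pos': array([ 0.17686243, -0.62499202,  0.23040842]), 'tcp_rot': array([-8.01900210e-04,  9.90506603e-01,  1.37462705e-01, -1.74832292e-04]), 'contact_force': array([-0.55931318,  0.5329727 , -0.32733966]), 'wrist_torque': array([-0.01863699,  0.04249093, -0.01755548]), 'grip_force': 0.0, 'finger_gap': 0.08541546913069185}
top [ 0.40395057 -0.00982009  1.32496861] -0.11160487767836227 428.76842279380105
side [0.2474557  1.0433238  0.83448971] -0.04467238996796013 420.0046942971207
wrist [ 0.25192545 -0.60447798  0.37286329] -0.05866348289360067 350.9135401114345
```

View pics/top0.png

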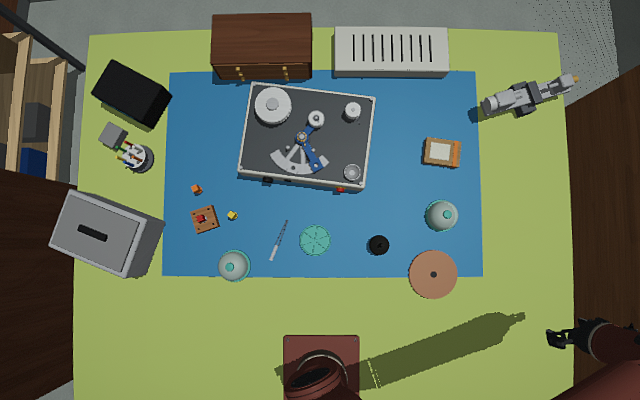

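View pics/side0.png

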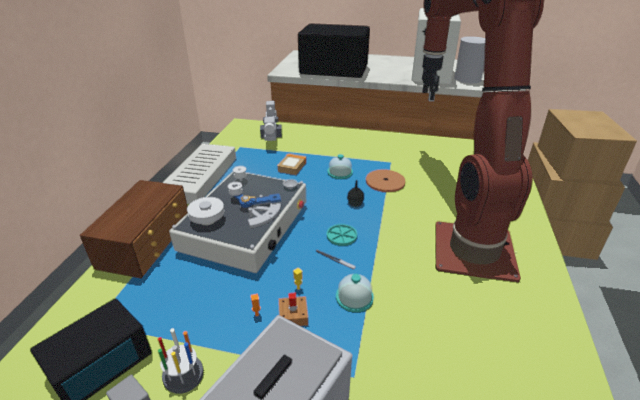

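Top: block with a red head at (201,218). Lookalikes: orange pin (196,188) and yellow pin (232,215). The machine is centred near (307,135), with the lever pivot near (301,138) and the tail running to about (318,165). I'll check both in one close crop.

Run:
```python
from h import *
a=load("pics/top0.png")["img"][:,:,::-1]
s=load("pics/side0.png")["img"][:,:,::-1]
A=cv2.resize(a[175:240,180:250],(400,371),interpolation=cv2.INTER_CUBIC)
B=cv2.resize(a[100:185,260:350],(400,378),interpolation=cv2.INTER_CUBIC)
im=np.zeros((378,800,3),np.uint8); im[:371,:400]=A; im[:,400:]=B
cv2.imwrite("pics/crop1.png",im)
c=load("pics/top0.png")
for n,u,v,z in(("block",204,219,.03),("pinhead",201,218,.074),("pivot",301,138,.116),("eye",318,165,.116),("orange",196,188,.05)): print(n,onz(c,u,v,z))
c=load("pics/side0.png")
print("pin side",onz(c,293,298,.074))
```

```text
block [0.46412095 0.36087959 0.03      ]
pinhead [0.46500908 0.35741582 0.074     ]
pivot [0.69372672 0.05975581 0.116     ]
eye [0.61486659 0.0107201  0.116     ]
orange [0.5572831  0.38229276 0.05      ]
pin side [0.46313813 0.36929904 0.074     ]
```

View pics/crop1.png

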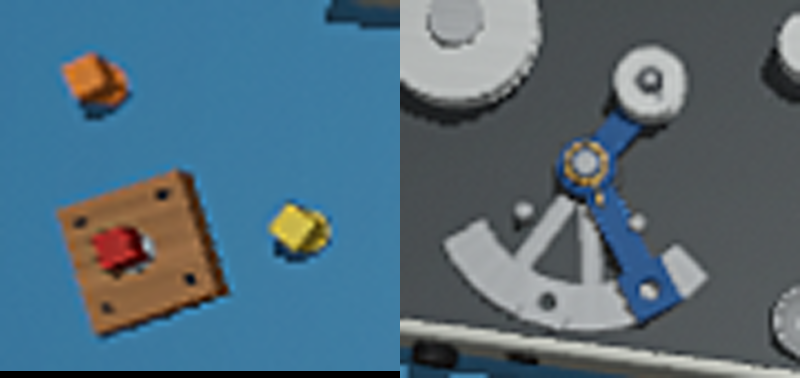

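The crop confirms the red square head standing in the wooden block; the orange and yellow pins stand free on the mat. The lever eye is at full-image (316.3,165.3), the pivot at (301.6,136.5), and the quadrant hole shows at (293.1,167.5). Next I'll move over to the block.

```bash
python3 -m pendant '[[[0,0,0,37,-31,-2,0],[0,0,0,37,-31,-2,0],[0,0,0,37,-31,-2,0],[0,0,0,37,-31,-2,0],[0,0,0,37,-31,-2,0],[0,0,0,37,-31,-2,0],[0,0,0,37,-31,-2,0],[0,0,0,37,-31,-2,0],[0,0,0,37,-31,-2,0],[0,0,0,37,-31,-2,0],[0,0,0,37,-31,-2,0],[0,0,0,37,-31,-2,0]]]' 40
python3 -m pendant '[[[0,0,0,9,-47,0,0],[0,0,0,9,-47,0,0],[0,0,0,9,-47,0,0],[0,0,0,9,-47,0,0],[0,0,0,9,-47,0,0],[0,0,0,9,-47,0,0],[0,0,0,9,-47,0,0],[0,0,0,9,-47,0,0],[0,0,0,9,-47,0,0],[0,0,0,9,-47,0,0],[0,0,0,0,0,0,0],[0,0,0,0,0,0,0]]]'
python3 - <<'E'
from h import *
c=cam("wrist"); save(c,"pics/w1.png")
E
python3 - <<'E'
from h import *
c=load("pics/top0.png")
p=onz(c,301.6,136.5,.116);e=onz(c,316.3,165.3,.116);h=onz(c,293.1,167.5,.102)
print(p,e,h,np.linalg.norm(p-e),np.linalg.norm((p-h)[:2]))
a=lambda v:np.degrees(np.arctan2(v[1],v[0]))
print(a(e-p),a(h-p))
print(onz(c,200.6,218.6,.074))
E
```

```text
time_s: 1.35
ee_pos: [0.5035, -0.1448, 0.2554]
tcp_rot: [0.0, 0.991, 0.137, 0.0]
contact_force: [0.5, -1.0, -0.5]
finger_gap: 0.0856
grip_force: 0.0
time_s: 2.55
ee_pos: [0.4607, 0.3313, 0.2548]
tcp_rot: [-0.0, 0.99, 0.139, -0.001]
contact_force: [0.1, 0.0, 0.3]
finger_gap: 0.0852
grip_force: 0.0
[0.69813418 0.05805348 0.116     ] [0.61400694 0.01557229 0.116     ] [0.61014532 0.08291334 0.102     ] 0.09424459005418663 0.09143331392177817
-153.20788803582326 164.22320288182596
[0.46322909 0.35858463 0.074     ]
```

View pics/w1.png

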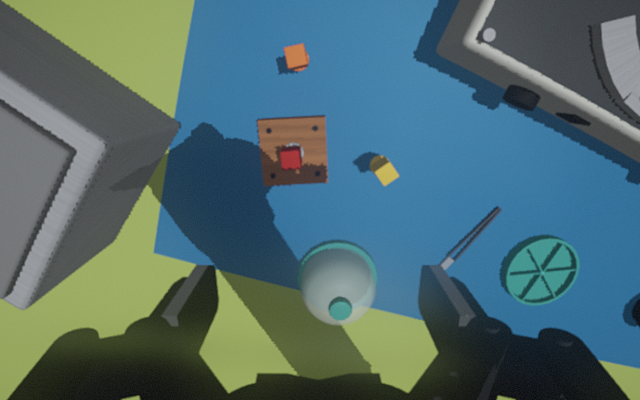

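Wrist view: the block is at (292,150), the red head at (290,158), orange at (296,58), yellow at (385,172), and a dust cover at (338,285). I'll measure the head centre and its orientation.

```bash
cat >> h.py <<'E'
def red(c,z,box):
    u0,u1,v0,v1=box; hsv=cv2.cvtColor(np.ascontiguousarray(c["img"]),cv2.COLOR_RGB2HSV)
    m=((hsv[...,0]<5)|(hsv[...,0]>174))&(hsv[...,1]>170)&(hsv[...,2]>60)
    k=np.zeros_like(m);k[v0:v1,u0:u1]=1; m=(m&k).astype(np.uint8)
    n,l,s,ce=cv2.connectedComponentsWithStats(m); i=1+s[1:,4].argmax()
    p=np.argwhere(l==i)[:,::-1].astype(np.float32)
    P=np.array([onz(c,u,v,z) for u,v in p]); R=cv2.minAreaRect((P[:,:2]*1000).astype(np.float32))
    return s[i],ce[i],R
E
python3 - <<'E'
from h import *
c=load("pics/w1.png"); o=r.get_obs()
print(red(c,.074,(260,330,120,190)), onz(c,289.5,155,.074), onz(c,292,151,.03))
for p in((258,119),(325,116),(327,183),(263,187)): print(onz(c,*p,.03))
t=load("pics/top0.png");print(red(t,.074,(180,220,205,235)))
E
```

```text
(array([282, 159,  12,  10,  49], dtype=int32), array([285.91836735, 163.69387755]), ((463.3289489746094, 361.3450622558594), (8.599640846252441, 10.289593696594238), 14.287915229797363)) [0.47174268 0.36159979 0.074     ] [0.46785558 0.3614096  0.03      ]
[0.49029956 0.40349102 0.03      ]
[0.51204029 0.33817627 0.03      ]
[0.44461734 0.31614858 0.03      ]
[0.42114436 0.38172037 0.03      ]
(array([196, 215,   9,   7,  44], dtype=int32), array([200.06818182, 217.75      ]), ((466.0013427734375, 360.31500244140625), (17.110376358032227, 21.831954956054688), 19.96124267578125))
```

```bash
python3 -m pendant '[[[0,0,0,4.5,-8.7,33,0],[0,0,0,4.5,-8.7,33,0],[0,0,0,4.4,-8.6,34,0],[0,0,0,0,0,0,0],[0,0,0,0,0,0,0],[0,0,0,0,0,0,0]]]'
python3 - <<'E'
from h import *
c=cam("wrist"); save(c,"pics/w2.png"); u,v=proj(c,[.4665,.36,.074]); print(u,v)
u,v=int(u),int(v); v0,u0=max(v-80,0),max(u-80,0)
cv2.imwrite("pics/crop2.png",cv2.resize(c["img"][v0:v0+160,u0:u0+160,::-1],(640,640))[:600]); print(u0,v0)
E
```

```text
time_s: 3.2
ee_pos: [0.4686, 0.3584, 0.1573]
tcp_rot: [-0.0, 0.991, 0.137, 0.001]
contact_force: [0.4, 0.2, -0.5]
finger_gap: 0.0855
grip_force: 0.0
314.1724422219373 211.13742151760277
234 131
```

View pics/crop2.png

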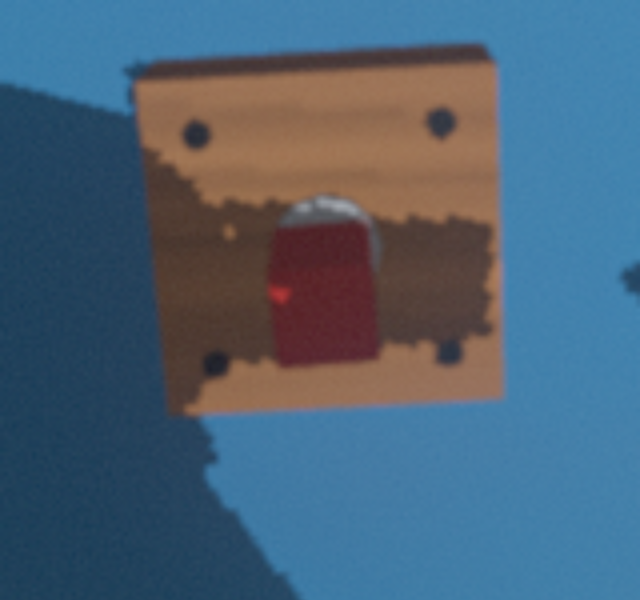

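The crop shows the red head's top face centred at crop (327,313), full image (316,209). Its edges are turned about 4° CCW from the tool axes.

Run:
```python
from h import *
c=load("pics/w2.png"); o=r.get_obs(); f=lambda u,v,z:onz(c,234+u/4,131+v/4,z)
a=f(280,366,.074);b=f(380,358,.074);q=f(327,313,.074)
print(a,b,np.linalg.norm(a-b),np.degrees(np.arctan2(*(a-b)[[1,0]]))-90,q, f(328,240,.034))
cs=[f(*p,.03) for p in((140,80),(495,65),(503,398),(172,413))];print(np.mean(cs,0))
T=R_(o["tcp_rot"]);print(T[:,0],T.T@(q-o["ee_pos"])*1000)
```

```text
[0.45660704 0.36452236 0.074     ] [0.46269829 0.3483559  0.074     ] 0.017275926275879396 20.6455948244665 [0.46810209 0.35933157 0.074     ] [0.46948594 0.35977591 0.034     ]
[0.46732937 0.35928862 0.03      ]
[0.96261197 0.27086962 0.00280142] [-0.46758306 -0.84539298 83.4194797 ]
```

```bash
python3 -m pendant '[[[0,0,-4,0,-0.8,30,0],[0,0,0,-0.4,0,30,0],[0,0,0,0,0,30,0],[0,0,0,0,0,20,0],[0,0,0,0,0,7,0],[0,0,0,0,0,0,0],[0,0,0,0,0,0,0]]]' 60
python3 -m pendant '[[[0,0,0,0,0,0,120],[0,0,0,0,0,0,200],[0,0,0,0,0,0,255],[0,0,0,0,0,0,255],[0,0,0,0,0,0,255],[0,0,0,0,0,0,255],[0,0,0,0,0,0,255],[0,0,0,0,0,0,255]]]' 60
```

```text
time_s: 3.95
ee_pos: [0.4677, 0.3601, 0.04]
tcp_rot: [-0.0, 0.985, 0.172, 0.001]
contact_force: [-0.4, 0.2, -0.4]
finger_gap: 0.0849
grip_force: 0.0
time_s: 4.75
ee_pos: [0.4669, 0.3596, 0.0386]
tcp_rot: [-0.0, 0.985, 0.172, 0.0]
contact_force: [-0.8, -2.0, 5.7]
finger_gap: 0.0171
grip_force: 58.6
```

```bash
python3 -m pendant '[[[0,0,0,0,0,-10,255],[0,0,0,0,0,-30,255],[0,0,0,0,0,-45,255],[0,0,0,0,0,-45,255],[0,0,0,0,0,-45,255],[0,0,0,0,0,-5,255],[0,0,0,0,0,0,255]]]'
python3 -m pendant '[[[0,0,0,-2,30,0,255],[0,0,0,-2,42,0,255],[0,0,0,-2,42,0,255],[0,0,0,-2,42,0,255],[0,0,0,-2,42,0,255],[0,0,0,-2,42,0,255],[0,0,0,-2,42,0,255],[0,0,0,-2,42,0,255],[0,0,0,-3,42,0,255],[0,0,0,0,8,0,255],[0,0,0,0,0,0,255],[0,0,0,0,0,0,255]]]'
python3 - <<'E'
from h import *
c=cam("wrist"); save(c,"pics/w3.png"); print(proj(c,[.614,.0156,.116]))
E
```

```text
time_s: 5.45
ee_pos: [0.4671, 0.3599, 0.2199]
tcp_rot: [-0.0, 0.985, 0.172, 0.001]
contact_force: [-0.1, -1.0, -2.4]
finger_gap: 0.0174
grip_force: 60.4
time_s: 6.65
ee_pos: [0.5747, 0.0025, 0.2172]
tcp_rot: [-0.001, 0.985, 0.173, -0.001]
contact_force: [-0.3, 0.3, -1.2]
finger_gap: 0.0173
grip_force: 60.4
[319.02066141 143.60263127]
```

View pics/w3.png

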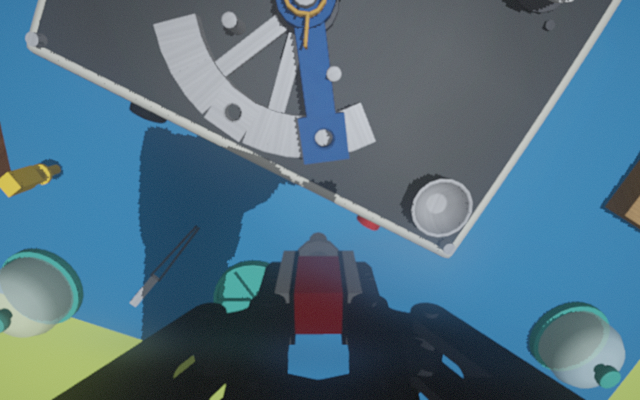

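Wrist view: the eye is at (324,138), the quadrant hole at (233,112), the pin is held with its tip visible near (319,236), and the nut dish is at (440,207).

Run:
```python
from h import *
c=load("pics/w3.png"); o=r.get_obs(); T=R_(o["tcp_rot"])
e=onz(c,324,138,.116); h=onz(c,233,112,.102); p=np.array([.698,.058,.116])
print(e,h,np.linalg.norm(e-p)); print("tool",T.T@(e-o["ee_pos"])*1000)
for d in(-.005,.005,.02,.033): print(d,proj(c,o["ee_pos"]+T@[0,0,d]))
im=c["img"][60:300,220:420,::-1]; cv2.imwrite("pics/crop3.png",cv2.resize(im,(500,600),interpolation=cv2.INTER_CUBIC))
```

```text
[0.61881091 0.01369084 0.116     ] [0.61248764 0.08070435 0.102     ] 0.09074257392173599
tool [ 45.07731523   5.14421404 101.50278196]
-0.005 [315.6989708  273.67346753]
0.005 [315.83672878 262.94823817]
0.02 [316.01633383 248.98284123]
0.033 [316.15057984 238.55744591]
```

View pics/crop3.png

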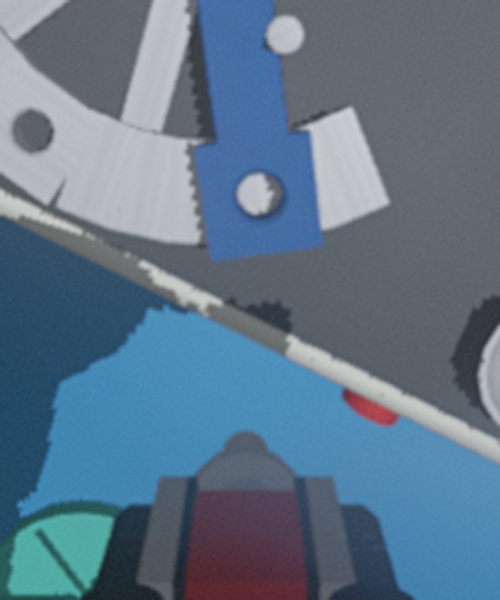

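```bash
python3 -m pendant '[[[0,0,0,15,1.4,0,255],[0,0,0,15,1.4,0,255],[0,0,0,14.5,1.4,14,255],[0,0,0,0,0,20,255],[0,0,0,0,0,14,255],[0,0,0,0,0,4,255],[0,0,0,0,0,0,255],[0,0,0,0,0,0,255]]]'
python3 - <<'E'
from h import *
c=cam("wrist"); save(c,"pics/w4.png"); o=r.get_obs(); T=R_(o["tcp_rot"]);u,v=proj(c,o["ee_pos"]+T@[0,0,.033]);print(u,v)
u,v=int(u)-60,int(v)-70
print(u,v);cv2.imwrite("pics/crop4.png",cv2.resize(c["img"][v:v+120,u:u+120,::-1],(600,600),interpolation=cv2.INTER_CUBIC))
E
```

```text
time_s: 7.5
ee_pos: [0.6191, 0.0125, 0.1672]
tcp_rot: [0.0, 0.985, 0.172, 0.0]
contact_force: [-0.6, 0.4, -0.6]
finger_gap: 0.0171
grip_force: 60.4
317.4335672571509 238.71410880731062
257 168
```

View pics/crop4.png

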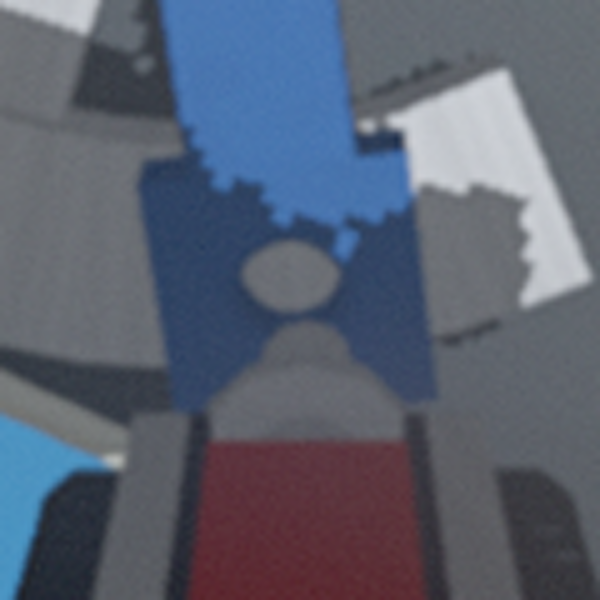

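The crop shows the eye's mouth centred at about crop (292,284), full image (315.4,224.8). The pin shank is centred at crop column 306, just in front of the eye.

Run:
```python
from h import *
c=load("pics/w4.png"); o=r.get_obs(); T=R_(o["tcp_rot"])
print(T.T@(onz(c,315.4,224.8,.116)-o["ee_pos"])*1000, onz(c,315.4,224.8,.116))
X=o["ee_pos"]+T@[0,0,.033]
for a in(-6.25,6.25):
  for k in(0,1):
    Y=np.array(onz(c,315.4,224.8,.116))+T@(np.array([a*(1-k),a*k,0])/1000);print((proj(c,Y)-[257,168])*5)
print((proj(c,o["ee_pos"]+T@[.005,0,.030])-[257,168])*5,(proj(c,o["ee_pos"]+T@[0,.005,.030])-[257,168])*5,(proj(c,o["ee_pos"]+T@[0,-.005,.030])-[257,168])*5,(proj(c,o["ee_pos"]+T@[.0025,0,.033])-[257,168])*5)
```

```text
[ 0.80480495 -1.2360017  51.41104905] [0.61965922 0.01384891 0.116     ]
[292.07118788 332.65206902]
[239.24624493 283.93998354]
[291.92867193 234.41293273]
[344.75739231 284.04735094]
[302.14160894 321.82715181] [348.83323001 365.02409278] [255.4081344  364.93323546] [302.1783743  332.35604366]
```

```bash
python3 -m pendant '[[[0,0,0,0.4,-1.6,4,255],[0,0,0,0,0,6,255],[0,0,0,0,0,4,255],[0,0,0,0,0,3,255],[0,0,0,0,0,0,255]]]'
python3 -m pendant '[[[0,0,0,0,0,3,255],[0,0,0,0,0,3,255],[0,0,0,0,0,3,255],[0,0,0,0,0,0,255],[0,0,0,0,0,0,255]]]'
```

```text
time_s: 8.05
ee_pos: [0.6184, 0.0138, 0.1487]
tcp_rot: [-0.0, 0.985, 0.172, -0.0]
contact_force: [-0.6, 0.4, -1.0]
finger_gap: 0.0174
grip_force: 60.4
time_s: 8.55
ee_pos: [0.6187, 0.0139, 0.1403]
tcp_rot: [-0.0, 0.985, 0.172, -0.0]
contact_force: [-0.5, -0.3, -1.3]
finger_gap: 0.0171
grip_force: 60.4
```

The tip is in the eye about 9 mm below its mouth, with no force. Next I'll work out the arc increments.

Run:
```python
from h import *
o=r.get_obs(); T=R_(o["tcp_rot"]); P=np.array([.698,.058])
th0=np.arctan2(.0138-.058,.6190-.698)
pt=lambda s:P+.09*np.array([np.cos(th0-s),np.sin(th0-s)])
S=[0,.08,.16,.24,.32,.40,.48,.56,.62,.66,.70,.72,.74,.76,.78,.80,.82,.84,.86]
for a,b in zip(S,S[1:]):
    d=pt(b)-pt(a); print(b,np.round(T.T@[*d,0]*1000,1)[:2],pt(b).round(4))
h=np.array([.6125,.0807])-P; print((th0-np.arctan2(h[1],h[0]))%(2*np.pi))
```

```text
0.08 [-0.9 -7.1] [0.6162 0.0205]
0.16 [-0.3 -7.2] [0.6135 0.0271]
0.24 [ 0.3 -7.2] [0.6113 0.034 ]
0.32 [ 0.8 -7.2] [0.6096 0.041 ]
0.4 [ 1.4 -7.1] [0.6085 0.0481]
0.48 [ 2.  -6.9] [0.608  0.0553]
0.56 [ 2.5 -6.7] [0.6081 0.0625]
0.62 [ 2.2 -4.9] [0.6085 0.0679]
0.66 [ 1.6 -3.2] [0.609  0.0714]
0.7 [ 1.8 -3.1] [0.6096 0.075 ]
0.72 [ 0.9 -1.5] [0.61   0.0768]
0.74 [ 1.  -1.5] [0.6104 0.0785]
0.76 [ 1.  -1.5] [0.6108 0.0803]
0.78 [ 1.  -1.5] [0.6113 0.082 ]
0.8 [ 1.1 -1.5] [0.6118 0.0837]
0.82 [ 1.1 -1.4] [0.6123 0.0854]
0.84 [ 1.1 -1.4] [0.6129 0.0872]
0.86 [ 1.1 -1.4] [0.6135 0.0889]
0.7696129198600428
```

```bash
python3 -m pendant '[[[0,0,0,-0.9,-7.1,0,255],[0,0,0,-0.3,-7.2,0,255],[0,0,0,0.3,-7.2,0,255],[0,0,0,0.8,-7.2,0,255],[0,0,0,0,0,0,255]]]'
python3 -m pendant '[[[0,0,0,1.4,-7.1,0,255],[0,0,0,2,-6.9,0,255],[0,0,0,2.5,-6.7,0,255],[0,0,0,0,0,0,255],[0,0,0,0,0,0,255]]]'
```

```text
time_s: 9.05
ee_pos: [0.609, 0.0408, 0.1407]
tcp_rot: [0.001, 0.985, 0.172, 0.0]
contact_force: [2.1, -5.8, -2.0]
finger_gap: 0.0172
grip_force: 60.3
time_s: 9.55
ee_pos: [0.6078, 0.0607, 0.1406]
tcp_rot: [0.001, 0.985, 0.171, 0.0]
contact_force: [1.5, -6.7, 0.2]
finger_gap: 0.0174
grip_force: 60.6
```

```bash
python3 -m pendant '[[[0,0,0,2.2,-4.9,2,255],[0,0,0,0,0,1,255],[0,0,0,0,0,1,255],[0,0,0,0,0,0,255]]]'
python3 -m pendant '[[[0,0,0,0,0,1,255],[0,0,0,0,0,1,255],[0,0,0,0,0,0,255]]]'
```

```text
time_s: 9.95
ee_pos: [0.6081, 0.0659, 0.1369]
tcp_rot: [0.001, 0.985, 0.171, 0.0]
contact_force: [0.4, -7.2, 3.1]
finger_gap: 0.0173
grip_force: 61.2
time_s: 10.25
ee_pos: [0.6081, 0.0658, 0.1348]
tcp_rot: [0.001, 0.985, 0.171, 0.0]
contact_force: [0.4, -6.5, 2.3]
finger_gap: 0.0173
grip_force: 61.2
```

```bash
python3 -m pendant '[[[0,0,0,0,0,1,255],[0,0,0,0,0,0.5,255],[0,0,0,0,0,0,255]]]'
python3 -m pendant '[[[0,0,0,0.8,-1.6,0,255],[0,0,0,0.8,-1.6,0,255],[0,0,0,0,0,0,255]]]'
```

```text
time_s: 10.55
ee_pos: [0.6083, 0.0659, 0.1343]
tcp_rot: [0.001, 0.985, 0.171, 0.0]
contact_force: [-3.4, -7.6, 11.0]
finger_gap: 0.0169
grip_force: 62.3
time_s: 10.85
ee_pos: [0.6087, 0.0679, 0.1344]
tcp_rot: [0.002, 0.985, 0.171, -0.0]
contact_force: [-3.9, -10.9, 11.4]
finger_gap: 0.0171
grip_force: 62.4
```

```bash
for i in 1; do python3 -m pendant '[[[0,0,0,0.9,-1.6,-0.3,255],[0,0,0,0.9,-1.5,0,255],[0,0,0,0.9,-1.5,0,255],[0,0,0,0,0,0,255]]]'; python3 -m pendant '[[[0,0,0,1,-1.5,0,255],[0,0,0,1,-1.5,0,255],[0,0,0,0,0,0,255]]]';done
```

```text
time_s: 11.25
ee_pos: [0.6097, 0.0729, 0.1344]
tcp_rot: [0.002, 0.985, 0.171, -0.0]
contact_force: [-2.5, -11.3, 9.3]
finger_gap: 0.0176
grip_force: 62.0
time_s: 11.55
ee_pos: [0.6106, 0.0767, 0.1343]
tcp_rot: [0.002, 0.985, 0.171, 0.0]
contact_force: [-1.7, -10.9, 7.7]
finger_gap: 0.0172
grip_force: 61.9
```

```bash
python3 -m pendant '[[[0,0,0,1,-1.5,0.3,255],[0,0,0,0,0,0,255]]]'; python3 -m pendant '[[[0,0,0,1,-1.5,0.1,255],[0,0,0,0,0,0,255]]]'; python3 -m pendant '[[[0,0,0,1,-1.5,0.1,255],[0,0,0,0,0,0,255]]]'
```

```text
time_s: 11.75
ee_pos: [0.6109, 0.0793, 0.1336]
tcp_rot: [0.002, 0.985, 0.171, 0.0]
contact_force: [-0.7, -8.1, 4.1]
finger_gap: 0.0174
grip_force: 61.2
time_s: 11.95
ee_pos: [0.6114, 0.0813, 0.1334]
tcp_rot: [0.001, 0.985, 0.171, 0.0]
contact_force: [1.0, -8.5, 3.5]
finger_gap: 0.0176
grip_force: 61.3
time_s: 12.15
ee_pos: [0.6119, 0.0829, 0.1332]
tcp_rot: [0.002, 0.985, 0.171, 0.0]
contact_force: [0.3, -8.0, 4.1]
finger_gap: 0.0171
grip_force: 61.2
```

The normal force fell away at about y=0.079, so the tip is over the hole. I'll press down gently.

```bash
python3 -m pendant '[[[0,0,0,0,0,0.7,255],[0,0,0,0,0,0.7,255],[0,0,0,0,0,0,255]]]'; python3 -m pendant '[[[0,0,0,0,0,0.7,255],[0,0,0,0,0,0,255]]]'
```

```text
time_s: 12.45
ee_pos: [0.6116, 0.083, 0.1318]
tcp_rot: [0.001, 0.985, 0.171, -0.0]
contact_force: [-0.4, -8.0, 3.7]
finger_gap: 0.0172
grip_force: 61.3
time_s: 12.65
ee_pos: [0.6116, 0.0829, 0.1311]
tcp_rot: [0.001, 0.985, 0.171, -0.0]
contact_force: [-1.0, -7.9, 4.3]
finger_gap: 0.017
grip_force: 61.4
```

Sinking freely, so I'll carry on.

```bash
python3 -m pendant '[[[0,0,0,0,0,1,255],[0,0,0,0,0,1,255],[0,0,0,0,0,0,255]]]'; python3 -m pendant '[[[0,0,0,0,0,0.8,255],[0,0,0,0,0,0,255]]]'
```

```text
time_s: 12.95
ee_pos: [0.6116, 0.0828, 0.1291]
tcp_rot: [0.002, 0.985, 0.171, -0.0]
contact_force: [-0.6, -8.2, 4.7]
finger_gap: 0.0173
grip_force: 61.3
time_s: 13.15
ee_pos: [0.6116, 0.0828, 0.1283]
tcp_rot: [0.002, 0.985, 0.171, -0.0]
contact_force: [-0.7, -7.7, 3.1]
finger_gap: 0.017
grip_force: 61.4
```

```bash
python3 -m pendant '[[[0,0,0,0,0,1,255],[0,0,0,0,0,1,255],[0,0,0,0,0,0.7,255],[0,0,0,0,0,0,255]]]'; python3 -m pendant '[[[0,0,0,0,0,0.7,255],[0,0,0,0,0,0.4,255],[0,0,0,0,0,0,255]]]'
```

```text
time_s: 13.55
ee_pos: [0.6116, 0.0828, 0.1256]
tcp_rot: [0.002, 0.985, 0.171, -0.0]
contact_force: [-1.3, -7.4, 3.4]
finger_gap: 0.0169
grip_force: 61.3
time_s: 13.85
ee_pos: [0.6116, 0.0828, 0.1246]
tcp_rot: [0.002, 0.985, 0.171, -0.0]
contact_force: [-0.6, -7.4, 5.2]
finger_gap: 0.017
grip_force: 61.5
```

```bash
python3 -m pendant '[[[0,0,0,0,0,0.5,255],[0,0,0,0,0,0.4,255],[0,0,0,0,0,0,255]]]'; python3 -m pendant '[[[0,0,0,0,0,0.4,255],[0,0,0,0,0,0,255]]]'
```

```text
time_s: 14.15
ee_pos: [0.6116, 0.0829, 0.1245]
tcp_rot: [0.002, 0.985, 0.171, -0.0]
contact_force: [-4.6, -9.1, 11.7]
finger_gap: 0.0166
grip_force: 62.5
time_s: 14.35
ee_pos: [0.6117, 0.0829, 0.1245]
tcp_rot: [0.002, 0.985, 0.171, 0.0]
contact_force: [-5.2, -9.7, 14.5]
finger_gap: 0.017
grip_force: 62.9
```

The collar bottoms out 9.9 mm below the bar-contact height, so the pin is home. Before opening I'll ease the spring load onto the hole's wall.

```bash
python3 -m pendant '[[[0,0,0,-0.5,0.8,-0.4,255],[0,0,0,-0.5,0.8,0,255],[0,0,0,0,0,0,255]]]'; python3 -m pendant '[[[0,0,0,-0.4,0.7,-0.2,255],[0,0,0,0,0,0,255]]]'
```

```text
time_s: 14.65
ee_pos: [0.6113, 0.0818, 0.1245]
tcp_rot: [0.001, 0.985, 0.171, 0.0]
contact_force: [-3.1, -7.4, 10.0]
finger_gap: 0.0169
grip_force: 62.2
time_s: 14.85
ee_pos: [0.6111, 0.0811, 0.1245]
tcp_rot: [0.001, 0.985, 0.171, 0.0]
contact_force: [-2.7, -5.9, 9.0]
finger_gap: 0.0172
grip_force: 62.0
```

```bash
python3 -m pendant '[[[0,0,0,-0.4,0.7,-0.1,255],[0,0,0,-0.4,0.7,0,255],[0,0,0,0,0,0,255]]]'; python3 -m pendant '[[[0,0,0,-0.4,0.7,-0.2,255],[0,0,0,0,0,0,255]]]'
```

```text
time_s: 15.15
ee_pos: [0.6109, 0.0806, 0.1246]
tcp_rot: [0.0, 0.985, 0.172, 0.001]
contact_force: [-2.0, -4.4, 7.8]
finger_gap: 0.0168
grip_force: 61.5
time_s: 15.35
ee_pos: [0.6109, 0.0805, 0.1245]
tcp_rot: [0.0, 0.985, 0.172, 0.001]
contact_force: [-0.5, -1.8, 6.3]
finger_gap: 0.0171
grip_force: 61.4
```

```bash
python3 -m pendant '[[[0,0,0,0,0,0,190],[0,0,0,0,0,0,170],[0,0,0,0,0,0,150],[0,0,0,0,0,0,130],[0,0,0,0,0,0,130],[0,0,0,0,0,0,130]]]' 20; python3 -m pendant '[[[0,0,0,0,0,-5,130],[0,0,0,0,0,-15,130],[0,0,0,0,0,-30,130],[0,0,0,-20,0,-30,130],[0,0,0,-30,0,-10,130],[0,0,0,0,0,0,130],[0,0,0,0,0,0,130]]]'
python3 - <<'E'
from h import *
c=cam("wrist"); save(c,"pics/w5.png"); u,v=proj(c,[.611,.0805,.12]); print(u,v); u,v=max(int(u)-80,0),max(int(v)-80,0)
print(u,v);cv2.imwrite("pics/crop5.png",cv2.resize(c["img"][v:v+160,u:u+160,::-1],(600,600),interpolation=cv2.INTER_CUBIC))
E
```

```text
time_s: 15.95
ee_pos: [0.6104, 0.0803, 0.1235]
tcp_rot: [-0.0, 0.985, 0.172, -0.0]
contact_force: [-0.7, 0.5, -0.8]
finger_gap: 0.042
grip_force: 0.0
time_s: 16.65
ee_pos: [0.5638, 0.063, 0.215]
tcp_rot: [0.001, 0.985, 0.172, 0.001]
contact_force: [0.6, 1.5, -1.4]
finger_gap: 0.0421
grip_force: 0.0
316.4070315547247 132.13451942532205
236 52
```

View pics/crop5.png

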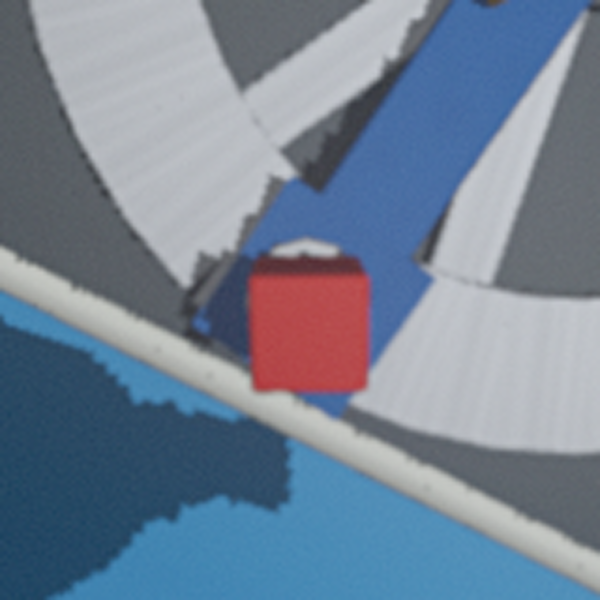

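The crop shows the lever held back, with the pin upright in the eye: head at crop (309,333), collar edge at (305,238). I'll check its height against home (head top at 160 mm), then hand in.

Run:
```python
from h import *
c=load("pics/w5.png"); T=R_(r.get_obs()["tcp_rot"]); f=lambda u,v,z:onz(c,236+u/3.75,52+v/3.75,z)
for z in(.156,.160,.166): print(z,f(309,333,z),np.linalg.norm(f(250,390,z)-f(367,390,z)))
for z in(.120,.124,.128):print(z,f(305,238,z)-T@[.011,0,0])
```

```text
0.156 [0.61066325 0.07906012 0.156     ] 0.018085752662306852
0.16 [0.61118172 0.07925827 0.16      ] 0.01772679002715211
0.166 [0.61195943 0.07955549 0.166     ] 0.017188346074419984
0.12 [0.61115714 0.07989608 0.11998825]
0.124 [0.61141441 0.07998743 0.12398825]
0.128 [0.61167168 0.08007878 0.12798825]
```

The heights agree with fully home: the 18 mm head width fits z≈0.157–0.160, and the pin position agrees for collar and head.

```bash
python3 -c "
from station import r
print(r.close_job())"
```

```text
the job is handed in; nothing more can be done
None
```

The red pin is home through the lever's eye and in the quadrant's hole, it alone holds the lever back, and the job is handed in; no verdict came back.

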